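Fetch a mould insert from the parts carousel and set it up in the vise

TASK

Turn the parts carousel, which has pegs to turn it by, until the mould insert with the raised oval core stands at the opening of the dust cover, and lift it out. The compartment lets you hold it only by its long flanks and the vise jaws only by its ends, so put it down flat on the rubber mat, let go and take it by its two ends. Then lower it gently between the vise jaws, lengthwise along them and centred, until you feel it rest flat on the stack of parallels, and only then let go; the other things stay where they are.

Things in the scene. Friction and masses are not known exactly. Their poses are not given: they have to be found in the camera images.
- insert_mid (a point): The wanted mould insert, loose bare steel, 0.46 to 0.73 kg: block 60 (x) x 40 (y) x 30 mm (z) with an oval core 36 x 18 mm standing 8 mm high on the middle of its top. This point: the block's centre, 15 mm above its underside, z up. Starts on the tray floor in either of two opposite compartments, x radial: ends 5 mm from walls, 25 mm or more free beside each flank.
- blank_mid (a point): A plain steel blank, 60 x 40 x 30 mm, outline as the insert's but with a flat top with two small holes. It starts in the compartment opposite the insert's and stays in the tray. This point is its centre, axes as for the insert.
- tray: Green turning tray, a disc of 184 mm radius: turns either way about its upright axis with light friction, stays where left. Origin on the axis, 14 mm above the bench; x, y level. Compartment floors 20 mm above the bench; six compartments of 60 degrees centred at 0, 60, .. 300 degrees from x, between an inner wall at 65 and a rim at 136 to 140 mm radius. Walls end 56 mm above the bench.
- peg (a point): One of the six steel pegs that the tray is turned by: round, upright, 14 mm thick, on the ledge outside the rim, 168 mm from the axis, at 30, 90, .. 330 degrees from the tray's x axis, from 20 to 74 mm above the bench. This point is on the 30 degree peg's axis, 60 mm above the bench; the other five are alike.
- stand: The carousel's fixed foot, spindle and clear dust cover. Origin on the axis at bench level. The cover is a flat disc of 142 mm radius, 78 to 82 mm above the bench (black knob in the middle to 94 mm), with a quarter cut away, 45 degrees either side of the stand's -x direction, so only the compartment there can be reached. That opening faces roughly to the robot. The pegs stand outside the cover.
- opening (a point): Middle of the cover's opening: 100 mm from the axis along the stand's -x, 35 mm above the bench; insert_mid comes here when its compartment is fully at the opening.
- mat: Black rubber mat fixed on the bench, 130 x 130 mm, 6 mm thick; origin at the centre of its underside, at bench level.
- vise: Steel toolmaker's vise, fixed. Origin at bench level under the middle of the jaw gap; x across the jaws, y along them. Jaw faces at x = -24 and +24 mm (gap 48 mm, open at both y ends); each jaw 75 mm wide along y, 46 mm thick, top 84 mm above the bench. Behind the -x jaw a screw and its bracket reach to x = -120 mm, 70 mm up; the bed reaches from x = -110 to 90 mm.
- vise_bed (a point): Point on the vise bed midway between the jaws, 34 mm above the bench, axes as the vise. On the bed, centred here, lies a firm stack of two parallels, 26 to 30 mm wide (x), 64 to 66 mm long (y). Its flat top is 10 to 24 mm above the bed, different each time and not measured. It must not be struck or pressed with more than 60 N.
- magnet: Bystander: loose dark magnetic block 50 x 60 x 55 mm with a small turn knob on top (71 mm in all); origin at the centre of its underside.
- bottle: Bystander: loose white plastic bottle, 54 mm across, 130 mm tall; origin at the centre of its underside.
- tape: Bystander: loose roll of paper tape standing on its end, 56 mm across, 50 mm tall; origin at the centre of its underside.
Things that resemble listed ones, but are neither listed nor needed, are in the scene too. There is more than one size of the mat; the one meant has the size given above.

How it is judged:
By the outcome, as a careful person would: the job done as asked, in the order asked, and still so for the second after the job is handed in, with the robot touching nothing.
It also fails if it takes over 67 s, if anything falls off the work surface, if the arm or the gripper's body presses on something with over 40 N, if the wrist force passes 120 N, or if a joint passes its speed limit or range.

ROBOT

A 6-joint arm with a two-finger parallel gripper is mounted at the origin on the work surface. World frame = base frame: x ahead of the robot, y to its left, z up, the work surface at z = 0. Lengths are in mm, angles in degrees, forces in N, time in s.
With the tool pointing down it reaches from about 350 to 850 mm from the base axis. Payload 8.1 kg.
Tool frame: the origin (TCP) lies midway between the tips of the shut fingers; the grasp point (between the pads) lies 19 mm behind it; y points along the fingers, x is the direction in which the jaws open and shut, and the axes are right-handed (so a half turn about y gives the same grasp; the last joint's range is limited). The gripper opens to 85 mm and grips with 20 to 120 N. Pads are 22 mm wide; open, the fingers measure 114 mm over their backs; the gripper's body (76 mm by 85 mm) begins 54 mm behind the grasp point. The pads swing forward as they close: fully open they stand 13 mm farther back than shut.
Start: joints at [69.248, 7.471, 85.268, -0, 87.261, -4.893], TCP at [163.945, 577.172, 231.292] pointing down, gripper open.
Joint ranges: [-169.43, 169.43], [-51.17, 129.36], [1.28, 143.12], [-76.62, 256.62], [0, 156.53], [-152.29, 152.29]. Speed limits (degrees/s): [136.94, 136.94, 159.86, 180, 180, 180].

INTERFACE

Orientations are given as [roll, pitch, yaw] about the fixed x, y, z axes, in that order (R = Rz(yaw) Ry(pitch) Rx(roll)).
In Python, from bench import r gives the robot as it stands.
- The arm moves only by the tool move_arm, never from a script. Its arguments are lists of equal length, an entry for each row: "linear": the shift along the tool's x, y, z normalised to -1 to 1, where 1 is 300 mm, a list of three; "twist": the turn, a rotation vector about the tool's x, y, z normalised to -1 to 1, where 1 is pi/2 rad, a list of three; "hand": the opening, from -1 (shut) to 1 (fully open). A call has 1 to 12 rows; each row is the pose to reach, as a shift and turn from the pose measured when the call began, along the tool's axes at that moment; what a row does not reach only later rows make up. A row lasts 1/12 s, in which the tool goes at most 41.7 mm and 7.16 degrees, less where a joint would pass 70% of its speed; a pose out of reach is approached as far as the arm can. A call with a number of a shift or a turn outside -1 to 1 is refused whole. A call with a gripper value outside its range is refused whole. The fingers move at their own pace and stop on an object; "force" is the grip in N (left out, the last holds). Time passes only in rows, so rows that repeat a pose let the fingers close. It gives the time, the measured TCP pose, the force and the opening at its end, in the units of the state.
- r.sense(): the state, without advancing time (a new reading comes with each control period).
- r.snapshot(name): name is "side" or "top" or "wrist"; returns a dict with "frame" (400x640x3 uint8, red, green, blue), "range_z" (400x640 float32, mm along the optical axis (not along the pixel's ray), 0 where there is no reading), "intrinsics" (3x3 intrinsics, pixels), "dist_coeffs" ([k1, k2, p1, p2, k3] as OpenCV has them; the pictures are not rectified), "R" (3x3) and "t" (3): a world point X has camera coordinates R X + t; the wrist camera has in their place "hand_eye" (4x4, takes a point from camera to tool coordinates, whose origin is the TCP and whose axes are the tool frame's). Camera axes: x right, y down, z forward; pixel columns grow to the right and rows downward; lengths in mm; the calibration is good to about 2 mm. A picture is of the moment at which its call begins: read the wrist's pose just before it.
- r.hand_in(): hands the job in, once; it reports no verdict.
The state is a dict: "time": time; "joint_pos": joint angles; "qd": joint speeds; "joint_efforts": joint torques, N m; "tool_pos": TCP position; "tcp_rot": TCP orientation; "ft_force": force on the tool from outside, world axes, zero at the start; "wrist_torque": the same for the moment, N m; "finger_gap": finger opening in mm.
Only numpy, scipy, OpenCV 4.12 (cv2) and the standard library are available. Lean on these libraries where they do the work, as an engineer would, in place of code of your own. Each camera call takes 0.05 s, during which the arm holds its last target. There are 200 camera calls.

## Working session

There is one attempt and no reset: what is moved stays moved. The work goes in short steps, Python scripts to look and compute and a tool call to move; the robot and the scene stay as the last step left them, time stands still between calls to the robot, and variables do not carry over. Pictures are saved under pics/ and viewed, on a budget of 10 in all, crops included, one or two more only if the job needs it, and the job is handed in when it is done.

Besides the shell and the picture viewer there is one more tool, called after ">>>" as name(argument=value, ...) on one line, values as JSON. move_arm: Moves the arm, as the interface text tells. Scaled input: -1 to 1 covers 300 mm each way for a shift and pi/2 rad each way for a turn. Its arguments: {"type":"object","properties":{"linear":{"type":"array","items":{"type":"array","items":{"type":"number","minimum":-1,"maximum":1}}},"twist":{"type":"array","items":{"type":"array","items":{"type":"number","minimum":-1,"maximum":1}}},"hand":{"type":"array","items":{"type":"number"}},"force":{"type":"number"}},"required":["linear","twist","hand"]}

```bash
ls; mkdir -p pics
python3 - <<'E'
from bench import r
import numpy as np,cv2
print(r.sense())
for n in("side","top","wrist"):
    s=r.snapshot(n); np.savez(f"pics/{n}0.npz",**s)
    cv2.imwrite(f"pics/{n}0.png",s["frame"][:,:,::-1])
    print(n,s["intrinsics"],s["dist_coeffs"],s.get("R"),s.get("t"),s.get("hand_eye"))
E
```

```text
pics
{'time': 0.0, 'joint_pos': array([ 6.92471379e+01,  7.51403440e+00,  8.53307629e+01, -1.61569950e-03,
        8.72598969e+01, -4.89384514e+00]), 'qd': array([ 0.0140069 , -0.00635483, -0.01435011,  0.02133761, -0.03952924,
       -0.11260129]), 'joint_efforts': array([-2.71049117e-03, -5.69351470e+01, -5.00574195e+01, -1.54525992e-04,
        1.36931345e-02, -9.42724751e-05]), 'tool_pos': array([163.76372156, 576.64769986, 230.24139014]), 'tcp_rot': array([-89.99267637,   0.10445014,  74.14106847]), 'ft_force': array([0.04008695, 0.35164284, 0.6606532 ]), 'wrist_torque': array([-0.01818769,  0.04080808, -0.0246091 ]), 'finger_gap': 85.33273946873915}
side [[516.06200668   0.         316.70577137]
 [  0.         516.06200668 198.76606319]
 [  0.           0.           1.        ]] [0.02939991 0.         0.         0.         0.        ] [[ 0.82683752 -0.56237262  0.00876058]
 [-0.37559819 -0.56368923 -0.73564968]
 [ 0.41864748  0.6049723  -0.67730554]] [-480.23113039  179.66804108 1238.38514511] None
top [[370.34074414   0.         316.70504456]
 [  0.         370.34074414 194.5550116 ]
 [  0.           0.           1.        ]] [-0.00100685  0.          0.          0.          0.        ] [[-0.00667312 -0.99995431  0.00684419]
 [-0.98801409  0.00553757 -0.15426435]
 [ 0.1542194  -0.00779158 -0.98800591]] [ -91.49619656  516.36444811 1037.41341925] None
wrist [[330.54745346   0.         314.6904771 ]
 [  0.         330.54745346 202.57178853]
 [  0.           0.           1.        ]] [-0.06447445  0.          0.          0.          0.        ] None None [[ 9.99999815e-01  4.97102456e-04 -3.49822617e-04  4.15749656e-01]
 [ 4.79457709e-04 -2.91300752e-01  9.56631403e-01 -1.42723613e+02]
 [ 3.73640228e-04 -9.56631394e-01 -2.91300937e-01  7.40950518e+01]
 [ 0.00000000e+00  0.00000000e+00  0.00000000e+00  1.00000000e+00]]
```

View pics/top0.png

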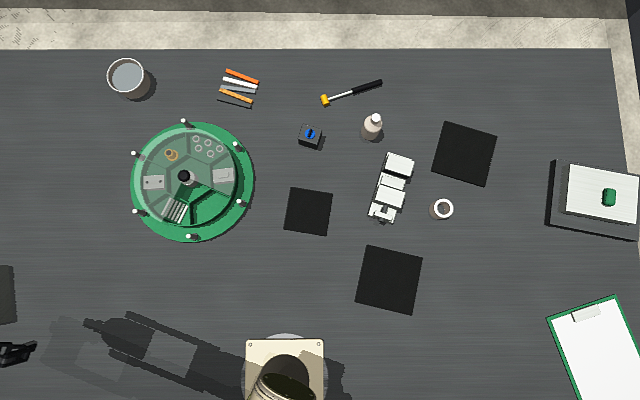

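View pics/side0.png

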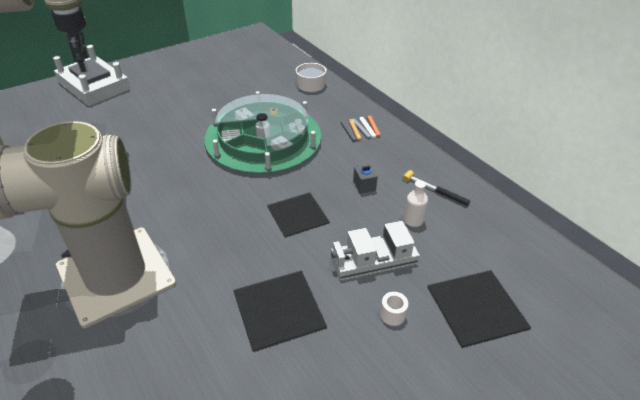

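The top view shows the carousel at about (192,182), the small mat at (308,211), the vise at (391,187), the magnet at (310,135), the bottle at (373,125) and the tape at (442,208). The side view agrees with this layout. Next I measure.

```bash
cat > h.py <<'E'
import numpy as np,cv2
from scipy.spatial.transform import Rotation as Ro
def ray(s,uv,T=None):
    """camera centre and world ray directions; T=(R_tool,p_tool) for wrist"""
    uv=np.asarray(uv,float).reshape(-1,1,2)
    n=cv2.undistortPoints(uv,s["intrinsics"],s["dist_coeffs"])[:,0]
    d=np.c_[n,np.ones(len(n))]
    if T is None: return -s["R"].T@s["t"], d@s["R"]
    H=s["hand_eye"]; R=T[0]@H[:3,:3]
    return T[0]@H[:3,3]+T[1], d@R.T
def plane(s,uv,z,T=None):
    c,d=ray(s,uv,T); return c+d*((z-c[2])/d[:,2])[:,None]
def cloud(s,T=None):
    v,u=np.mgrid[:400,:640]; c,d=ray(s,np.c_[u.ravel(),v.ravel()],T)
    return (c+d*s["range_z"].reshape(-1,1)).reshape(400,640,3)
def tool(st):
    return Ro.from_euler("xyz",st["tcp_rot"],degrees=True).as_matrix(),np.array(st["tool_pos"])
def rect(pts,uv_like=None):
    return cv2.minAreaRect(np.float32(pts))
E
python3 - <<'E'
from h import *
s=dict(np.load("pics/top0.npz",allow_pickle=True)); f=s["frame"]; P=cloud(s)
hsv=cv2.cvtColor(f,cv2.COLOR_RGB2HSV)
g=(cv2.inRange(hsv,(65,90,40),(90,255,255))); g[:,300:]=0
cs=max(cv2.findContours(g,0,1)[0],key=cv2.contourArea)
p=plane(s,cs[:,0],18)[:,:2]; print("tray",cv2.fitEllipse(np.float32(p)))
# tray z hist
m=cv2.drawContours(np.zeros_like(g),[cs],-1,255,-1)>0
print(np.histogram(P[m][:,2],bins=[-5,5,12,17,23,40,52,60,70,77,85,100]))
pg=[]
for k in(0,):
    w=m
# mats
b=(f.max(2)<30).astype(np.uint8)*255; b=cv2.morphologyEx(b,cv2.MORPH_OPEN,np.ones((5,5)))
for c in cv2.findContours(b,0,1)[0]:
    if 1000<cv2.contourArea(c): print("dark",c[:,0].mean(0),rect(plane(s,c[:,0],6)[:,:2]))
# height blobs
for name,(u0,u1,v0,v1),z0 in(("vise",(360,425,145,230),76),("magnet",(295,330,120,155),45),("bottle",(355,390,105,145),100),("tape",(425,460,192,225),42)):
    q=P[v0:v1,u0:u1].reshape(-1,3); q=q[q[:,2]>z0]; print(name,len(q),q.mean(0) if len(q) else 0, rect(q[:,:2]) if len(q) else 0, np.percentile(q[:,2],[5,50,95]))
a=cv2.resize(f[110:250,120:265],None,fx=4,fy=4,interpolation=cv2.INTER_CUBIC)
c=cv2.resize(f[140:235,360:420],None,fx=3.5,fy=3.5,interpolation=cv2.INTER_CUBIC)
o=np.zeros((560,800,3),np.uint8);o[:a.shape[0],:580]=a; o[:c.shape[0],585:585+c.shape[1]]=c
z=np.clip(P[110:250,120:265,2]*2.5,0,255).astype(np.uint8)
zz=cv2.resize(z,None,fx=1.45,fy=1.45); o[345:345+zz.shape[0],585:585+zz.shape[1]]=zz[:,:,None]
cv2.imwrite("pics/crop1.png",o[:,:,::-1])
E
```

```text
tray ((561.4500122070312, 255.0303497314453), (303.3187255859375, 343.29058837890625), 90.5025405883789)
(array([  43,    2,  427, 3502,  424,  184,  275,   24,   50,   20,    0]), array([ -5,   5,  12,  17,  23,  40,  52,  60,  70,  77,  85, 100]))
vise 912 [ 543.51686274 -307.08483719  107.1555244 ] ((461.8957824707031, -245.66482543945312), (113.84465789794922, 373.0035705566406), 52.1435661315918) [80.19256337 83.78500359 87.3061577 ]
magnet 352 [686.69107439 -74.23589408  76.84260269] ((538.4375, -64.50885772705078), (67.11994934082031, 374.2515563964844), 86.4046859741211) [50.91255105 55.29568775 70.10968197]
bottle 109 [ 694.18628438 -246.4614781   176.0310258 ] ((535.9258422851562, -179.650146484375), (26.314895629882812, 416.04559326171875), 67.00328826904297) [101.55123828 127.96791971 716.74162608]
tape 186 [ 468.65218503 -441.10246017   94.62407579] ((428.5506591796875, -282.4427490234375), (54.135093688964844, 419.47021484375), 14.574841499328613) [44.91724374 49.42621411 55.14270918]
```

View pics/crop1.png

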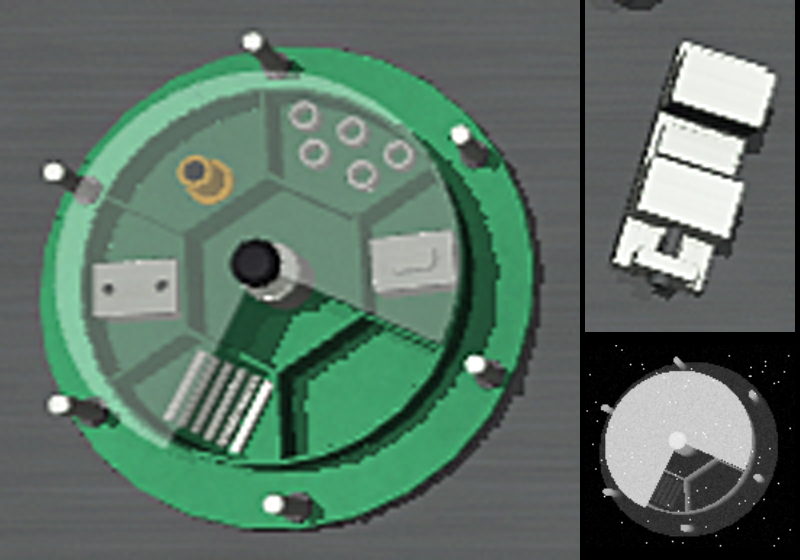

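The crop shows the insert with the oval core at crop (412,262), on the right under the cover, and the blank opposite at (135,290). The opening wedge faces the robot. The depth inset reads the cover cleanly, so I fit the geometry from it.

Run:
```python
from h import *
from scipy.optimize import least_squares
s=dict(np.load("pics/top0.npz",allow_pickle=True)); f=s["frame"]; P=cloud(s)
px=np.array([(253,42),(54,172),(60,405),(273,505),(476,365),(460,135)])/4+[120,110]
# refine white blobs
w=(f.min(2)>150).astype(np.uint8); _,lab,st,ce=cv2.connectedComponentsWithStats(w)
for i,p in enumerate(px):
    j=np.argmin(np.linalg.norm(ce[1:]-p,axis=1))+1
    print(p,ce[j],st[j,4]); 
    if np.linalg.norm(ce[j]-p)<3: px[i]=ce[j]
q=plane(s,px,74)[:,:2]
o=least_squares(lambda c:np.hypot(*(q-c[:2]).T)-c[2],[560,250,168]).x; print("axis from pegs",o)
a=np.degrees(np.arctan2(*(q-o[:2]).T[::-1])); print("peg ang",np.sort(a%360), "mod60",np.sort(a%60))
z=P[...,2]; near=np.hypot(P[...,0]-o[0],P[...,1]-o[1])
C=P[(abs(z-80)<3)&(near<150)]
print("cover z",np.median(C[:,2]),len(C),"bbox x",np.percentile(C[:,0],[.5,99.5]),"y",np.percentile(C[:,1],[.5,99.5]))
k=(near>50)&(near<132)
A=np.degrees(np.arctan2(P[...,1]-o[1],P[...,0]-o[0]))%360
kc=k&(abs(z-80)<5); h=np.histogram(A[kc],bins=np.arange(0,361,2))[0]; print("empty bins",[(2*i,h[i]) for i in range(180) if h[i]<8])
# insert px at z=50, core top z=58 (beneath cover)
for n,p in(("ins",(412,262)),("blank",(135,290))):
    x=plane(s,np.array(p)/4+[120,110],50)[0,:2]-o[:2]; print(n,x,np.hypot(*x),np.degrees(np.arctan2(x[1],x[0]))%360)
# vise jaws
roi=np.zeros_like(z,bool);roi[145:230,360:425]=1
m=(roi&(abs(z-84)<6)).astype(np.uint8); m=cv2.morphologyEx(m,cv2.MORPH_OPEN,np.ones((3,3)))
for c in cv2.findContours(m,0,1)[0]:
    if cv2.contourArea(c)>60: print("jaw",cv2.boundingRect(c),rect(plane(s,c[:,0],84)[:,:2]))
q=P[roi&(z>40)&(z<64)]; print("mid",np.median(q,0),np.percentile(q[:,2],[10,50,90]))
# mat
b=(f.max(2)<45).astype(np.uint8)*255; b[:, :275]=0;b[:,345:]=0;b[:170]=0;b[250:]=0
for c in cv2.findContours(b,0,1)[0]:
    if cv2.contourArea(c)>500: print("mat",rect(plane(s,c[:,0],6)[:,:2]))
b=f[211,308];print("matcol",b)
for n,(u0,u1,v0,v1),z0,z1 in(("magnet",(295,330,120,155),48,62),("bottle",(355,390,105,145),100,135),("tape",(425,460,192,225),44,56)):
    q=P[v0:v1,u0:u1].reshape(-1,3); q=q[(q[:,2]>z0)&(q[:,2]<z1)]; print(n,np.median(q,0))
```

```text
[183.25 120.5 ] [182.53333333 119.86666667] 15
[133.5 153. ] [132.88235294 152.58823529] 17
[135.   211.25] [134.10526316 210.57894737] 19
[188.25 236.25] [187.88235294 235.58823529] 17
[239.   201.25] [238.22222222 200.5       ] 18
[235.   143.75] [234.53333333 143.13333333] 15
axis from pegs [564.93369861 278.27907354 167.80797499]
peg ang [  5.24917885  65.29616565 125.20001148 185.40073137 245.29222326
 305.13969947] mod60 [5.13969947 5.20001148 5.24917885 5.29222326 5.29616565 5.40073137]
cover z 81.06824743507548 4458 bbox x [449.0258612  702.18812631] y [141.07893546 416.67167344]
empty bins [(156, np.int64(7)), (158, np.int64(0)), (160, np.int64(0)), (162, np.int64(0)), (164, np.int64(0)), (166, np.int64(0)), (168, np.int64(0)), (170, np.int64(0)), (172, np.int64(0)), (174, np.int64(0)), (176, np.int64(0)), (178, np.int64(0)), (180, np.int64(0)), (182, np.int64(0)), (184, np.int64(0)), (186, np.int64(0)), (188, np.int64(0)), (190, np.int64(0)), (192, np.int64(0)), (194, np.int64(0)), (196, np.int64(0)), (198, np.int64(0)), (200, np.int64(0)), (202, np.int64(0)), (204, np.int6
[... 451 characters left out ...]
20443838 273.8736301352105
blank [-12.73628269  97.9126765 ] 98.73755676408676 97.4113054768633
jaw (375, 185, 30, 23) ((504.4362487792969, -297.34967041015625), (75.3055648803711, 46.8994140625), 70.93951416015625)
jaw (385, 154, 29, 23) ((593.1204833984375, -327.37103271484375), (75.35716247558594, 47.246490478515625), 70.71805572509766)
mid [ 545.81784411 -301.91857149   50.78154278] [46.03375834 50.78154278 61.17187509]
mat ((471.6666259765625, -68.97532653808594), (128.85079956054688, 130.00155639648438), 80.21720123291016)
matcol [31 33 30]
magnet [693.25180405 -73.10229953  54.93015239]
bottle [ 713.06311364 -255.92787986  127.75770368]
tape [ 473.36108832 -457.76287674   49.39059268]
```

Checks agree with the sheet: peg circle radius 167.8 mm, jaw centres 93.6 mm apart, mat 129×130 mm, cover at z 81. Derived positions:

| Thing | Position (mm) | Angle |
|---|---|---|
| Axis | (565, 278) | – |
| Pegs | – | 5.25+60k° |
| Insert compartment | – | 275.25° |
| Opening | – | ≈201.5° |
| Vise centre | (548.8, −312.4) | y axis at 71.2° |
| Mat | (471.7, −69) | – |

The plan is to fork the 305° peg and carry it −73.75° round.

```bash
cat >> h.py <<'E'
import json
def plan(st,wps):
    """wps: (pos,yaw,opening mm,rows); linear from current; prints rows in move_arm units"""
    R0,p0=tool(st); out=dict(linear=[],twist=[],hand=[])
    p,y=p0,Ro.from_matrix(R0).as_euler("xyz",degrees=True)[2]
    for pos,yaw,op,n in wps:
        pos=np.array(pos,float)
        for k in range(1,n+1):
            a=k/n; Rt=Ro.from_euler("xyz",[-90,0,y+a*(yaw-y)],degrees=True).as_matrix()
            out["linear"].append(np.round(R0.T@(p+a*(pos-p)-p0)/300,3).tolist())
            out["twist"].append(np.round(Ro.from_matrix(R0.T@Rt).as_rotvec()/(np.pi/2),3).tolist())
            out["hand"].append(round(op/42.5-1,2))
        p,y=pos,yaw
    print(json.dumps(out)); print("rows",len(out["hand"]),"max",np.abs(out["linear"]).max())
E
cat >> h.py <<'E'
AX=np.array([564.9,278.3])
def arc(th,r=168): return AX+r*np.array([np.cos(np.radians(th)),np.sin(np.radians(th))])
E
python3 - <<'E'
from h import *
from bench import r
s=dict(np.load("pics/top0.npz",allow_pickle=True)); P=cloud(s)
A=np.degrees(np.arctan2(P[...,1]-AX[1],P[...,0]-AX[0]))%360; n=np.hypot(P[...,0]-AX[0],P[...,1]-AX[1])
k=(n>70)&(n<130)&(abs(P[...,2]-80)<5)&(A>140)&(A<260); a=A[k]
print(a[a<200].max(),a[a>200].min(),np.sort(a[a<200])[-8:],np.sort(a[a>200])[:8])
print(arc(305.25)); plan(r.sense(),[((410,360,190),50,24,12)])
E
```

```text
156.58179315839806 246.15463888432254 [155.77715284 155.85885293 155.9337136  156.08447317 156.13673887
 156.21432404 156.48158896 156.58179316] [246.15463888 246.18531332 246.34935127 246.36811268 246.61711581
 246.7139437  246.72432259 246.76478566]
[661.86039193 141.10421873]
{"linear": [[-0.039, 0.011, -0.082], [-0.078, 0.023, -0.164], [-0.118, 0.034, -0.247], [-0.157, 0.045, -0.329], [-0.196, 0.056, -0.411], [-0.235, 0.068, -0.493], [-0.274, 0.079, -0.576], [-0.314, 0.09, -0.658], [-0.353, 0.102, -0.74], [-0.392, 0.113, -0.822], [-0.431, 0.124, -0.905], [-0.471, 0.135, -0.987]], "twist": [[-0.0, 0.022, -0.001], [-0.0, 0.045, -0.001], [-0.0, 0.067, -0.001], [-0.0, 0.089, -0.001], [-0.0, 0.112, -0.001], [0.0, 0.134, -0.001], [0.0, 0.156, -0.001], [0.0, 0.179, -0.001], [0.0, 0.201, -0.001], [0.0, 0.224, -0.001], [0.0, 0.246, -0.001], [0.0, 0.268, -0.001]], "hand": [-0.44, -0.44, -0.44, -0.44, -0.44, -0.44, -0.44, -0.44, -0.44, -0.44, -0.44, -0.44]}
rows 12 max 0.987
```

>>> move_arm(linear=[[-0.08, 0.023, -0.164], [-0.157, 0.045, -0.329], [-0.235, 0.068, -0.493], [-0.314, 0.09, -0.658], [-0.392, 0.113, -0.822], [-0.471, 0.135, -0.987], [-0.471, 0.135, -0.987], [-0.471, 0.135, -0.987], [-0.471, 0.135, -0.987], [-0.471, 0.135, -0.987]], twist=[[0, 0.045, 0], [0, 0.09, 0], [0, 0.134, 0], [0, 0.179, 0], [0, 0.224, 0], [0, 0.268, 0], [0, 0.268, 0], [0, 0.268, 0], [0, 0.268, 0], [0, 0.268, 0]], hand=[-0.44, -0.44, -0.44, -0.44, -0.44, -0.44, -0.44, -0.44, -0.44, -0.44])

```text
time: 0.98
tool_pos: [411.1, 358.0, 189.4]
tcp_rot: [-90.0, 0.2, 49.8]
ft_force: [-0.6, 0.6, 0.6]
finger_gap: 23.9
```

Run:
```python
from h import *
from bench import r
plan(r.sense(),[((661.9,141.1,150),35.25,24,1),((661.9,141.1,45),35.25,24,1)])
```

```text
{"linear": [[-0.012, 0.132, -1.105], [-0.011, 0.482, -1.105]], "twist": [[0.0, 0.161, -0.002], [0.0, 0.161, -0.002]], "hand": [-0.44, -0.44]}
rows 2 max 1.105
```

>>> move_arm(linear=[[-0.002, 0.02, -0.12], [-0.004, 0.04, -0.24], [-0.006, 0.06, -0.36], [-0.008, 0.08, -0.48], [-0.01, 0.1, -0.6], [-0.01, 0.12, -0.72], [-0.012, 0.13, -0.85], [-0.012, 0.13, -0.98], [-0.012, 0.13, -0.98], [-0.012, 0.13, -0.98]], twist=[[0, 0.02, 0], [0, 0.04, 0], [0, 0.06, 0], [0, 0.08, 0], [0, 0.1, 0], [0, 0.12, 0], [0, 0.14, 0], [0, 0.161, 0], [0, 0.161, 0], [0, 0.161, 0]], hand=[-0.44, -0.44, -0.44, -0.44, -0.44, -0.44, -0.44, -0.44, -0.44, -0.44])

```text
time: 1.82
tool_pos: [633.7, 165.0, 149.7]
tcp_rot: [-90.0, 0.2, 35.2]
ft_force: [-0.4, -0.1, -0.1]
finger_gap: 23.7
```

Run:
```python
from h import *
from bench import r
s=r.sense(); print(s["tool_pos"],s["tcp_rot"])
w=r.snapshot("wrist"); cv2.imwrite("pics/w1.png",w["frame"][:,:,::-1])
plan(s,[((661.9,141.1,120),35.25,24,3),((661.9,141.1,45),35.25,24,5)])
```

```text
[633.73273152 165.03946203 149.69294841] [-90.00808613   0.19453455  35.19998323]
{"linear": [[0.01, 0.033, -0.04], [0.021, 0.066, -0.08], [0.031, 0.099, -0.119], [0.031, 0.149, -0.119], [0.031, 0.199, -0.119], [0.032, 0.249, -0.119], [0.032, 0.299, -0.119], [0.032, 0.349, -0.119]], "twist": [[0.0, -0.0, -0.002], [0.0, -0.0, -0.002], [0.0, -0.001, -0.002], [0.0, -0.001, -0.002], [0.0, -0.001, -0.002], [0.0, -0.001, -0.002], [0.0, -0.001, -0.002], [0.0, -0.001, -0.002]], "hand": [-0.44, -0.44, -0.44, -0.44, -0.44, -0.44, -0.44, -0.44]}
rows 8 max 0.349
```

View pics/w1.png

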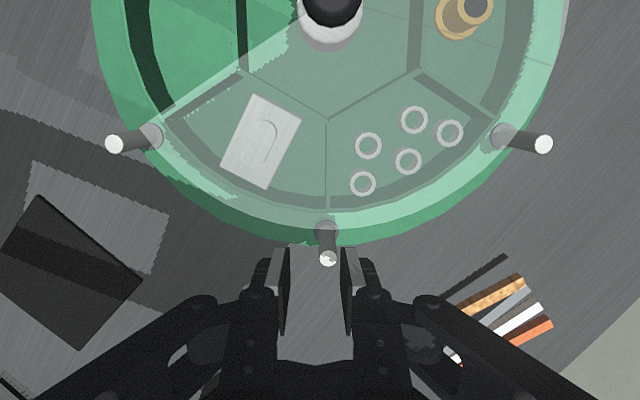

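The wrist view confirms the oval-core insert at (262,142) under the cover. The peg tip is at (328,258), just ahead of the fork and slightly to the right, as computed.

>>> move_arm(linear=[[0.015, 0.04, -0.06], [0.031, 0.08, -0.119], [0.031, 0.1, -0.119], [0.031, 0.14, -0.119], [0.032, 0.19, -0.119], [0.032, 0.24, -0.119], [0.032, 0.29, -0.119], [0.032, 0.349, -0.119], [0.032, 0.349, -0.119], [0.032, 0.349, -0.119], [0.032, 0.349, -0.119]], twist=[[0, 0, 0], [0, 0, 0], [0, 0, 0], [0, 0, 0], [0, 0, 0], [0, 0, 0], [0, 0, 0], [0, 0, 0], [0, 0, 0], [0, 0, 0], [0, 0, 0]], hand=[-0.44, -0.44, -0.44, -0.44, -0.44, -0.44, -0.44, -0.44, -0.6, -0.6, -0.6])

```text
time: 2.78
tool_pos: [660.7, 142.6, 45.2]
tcp_rot: [-90.0, 0.2, 35.3]
ft_force: [-0.2, 0.1, -0.7]
finger_gap: 17.2
```

Run:
```python
from h import *
from bench import r
s=r.sense(); p=s["tool_pos"][:2]-AX; print(s["tool_pos"],s["tcp_rot"],s["ft_force"],s["finger_gap"],np.hypot(*p),np.degrees(np.arctan2(p[1],p[0]))%360)
plan(s,[((*arc(t),45),t-270,17,1) for t in np.linspace(305.25,268.4,12)[1:]])
```

```text
[660.73503111 142.61797651  45.21839834] [-89.97215474   0.22190453  35.31392598] [-0.2182333   0.14289898 -0.67507341] 17.24086824611161 166.11431211073702 305.2343550856633
{"linear": [[-0.033, 0.001, -0.005], [-0.065, 0.001, -0.002], [-0.098, 0.001, 0.002], [-0.13, 0.001, 0.009], [-0.161, 0.001, 0.018], [-0.192, 0.001, 0.028], [-0.223, 0.002, 0.04], [-0.252, 0.002, 0.054], [-0.281, 0.002, 0.07], [-0.309, 0.002, 0.087], [-0.336, 0.002, 0.106]], "twist": [[-0.0, 0.038, -0.002], [-0.0, 0.075, -0.002], [-0.0, 0.112, -0.002], [-0.0, 0.15, -0.002], [0.0, 0.187, -0.002], [0.0, 0.224, -0.002], [0.0, 0.261, -0.002], [0.0, 0.298, -0.002], [0.0, 0.336, -0.002], [0.0, 0.373, -0.002], [0.0, 0.41, -0.002]], "hand": [-0.6, -0.6, -0.6, -0.6, -0.6, -0.6, -0.6, -0.6, -0.6, -0.6, -0.6]}
rows 11 max 0.336
```

>>> move_arm(linear=[[-0.033, 0.001, -0.005], [-0.065, 0.001, -0.002], [-0.098, 0.001, 0.002], [-0.13, 0.001, 0.009], [-0.161, 0.001, 0.018], [-0.192, 0.001, 0.028], [-0.223, 0.002, 0.04], [-0.252, 0.002, 0.054], [-0.281, 0.002, 0.07], [-0.309, 0.002, 0.087], [-0.336, 0.002, 0.106], [-0.336, 0.002, 0.106]], twist=[[0, 0.038, 0], [0, 0.075, 0], [0, 0.112, 0], [0, 0.15, 0], [0, 0.187, 0], [0, 0.224, 0], [0, 0.261, 0], [0, 0.298, 0], [0, 0.336, 0], [0, 0.373, 0], [0, 0.41, 0], [0, 0.41, 0]], hand=[-0.6, -0.6, -0.6, -0.6, -0.6, -0.6, -0.6, -0.6, -0.6, -0.6, -0.6, -0.6])

```text
time: 3.78
tool_pos: [559.5, 110.5, 46.4]
tcp_rot: [-90.1, 0.2, -1.7]
ft_force: [-1.7, -0.2, -0.5]
finger_gap: 17.1
```

Run:
```python
from h import *
from bench import r
s=r.sense(); p=s["tool_pos"][:2]-AX; print(s["tool_pos"],s["tcp_rot"],s["ft_force"],s["finger_gap"],np.hypot(*p),np.degrees(np.arctan2(p[1],p[0]))%360)
plan(s,[((*arc(t),45),t-270,17,1) for t in np.linspace(268.4,231.4,12)[1:]])
```

```text
[559.45761506 110.48402588  46.3660339 ] [-90.09452093   0.15906083  -1.73934811] [-1.69724606 -0.18107828 -0.45423401] 17.053990468968752 167.9042010268302 268.14251034736753
{"linear": [[-0.03, 0.005, 0.001], [-0.063, 0.005, 0.003], [-0.096, 0.005, 0.008], [-0.128, 0.005, 0.015], [-0.16, 0.005, 0.023], [-0.191, 0.005, 0.034], [-0.221, 0.005, 0.046], [-0.251, 0.005, 0.06], [-0.28, 0.005, 0.075], [-0.308, 0.005, 0.093], [-0.335, 0.005, 0.112]], "twist": [[0.001, 0.036, -0.002], [0.001, 0.073, -0.002], [0.001, 0.111, -0.002], [0.001, 0.148, -0.002], [0.001, 0.185, -0.002], [0.001, 0.223, -0.002], [0.001, 0.26, -0.002], [0.001, 0.297, -0.001], [0.001, 0.335, -0.001], [0.002, 0.372, -0.001], [0.002, 0.41, -0.001]], "hand": [-0.6, -0.6, -0.6, -0.6, -0.6, -0.6, -0.6, -0.6, -0.6, -0.6, -0.6]}
rows 11 max 0.335
```

>>> move_arm(linear=[[-0.03, 0.004, 0.001], [-0.063, 0.004, 0.003], [-0.096, 0.004, 0.008], [-0.128, 0.004, 0.015], [-0.16, 0.004, 0.023], [-0.191, 0.004, 0.034], [-0.221, 0.004, 0.046], [-0.251, 0.004, 0.06], [-0.28, 0.004, 0.075], [-0.315, 0.004, 0.097], [-0.335, 0.004, 0.112], [-0.335, 0.004, 0.112]], twist=[[0, 0.036, 0], [0, 0.073, 0], [0, 0.111, 0], [0, 0.148, 0], [0, 0.185, 0], [0, 0.223, 0], [0, 0.26, 0], [0, 0.297, 0], [0, 0.335, 0], [0, 0.385, 0], [0, 0.41, 0], [0, 0.41, 0]], hand=[-0.6, -0.6, -0.6, -0.6, -0.6, -0.6, -0.6, -0.6, -0.6, -0.6, -0.6, -0.66])

```text
time: 4.78
tool_pos: [460.0, 148.2, 46.5]
tcp_rot: [-90.1, 0.1, -38.6]
ft_force: [0.9, -0.5, 0.3]
finger_gap: 14.6
```

Run:
```python
from h import *
from bench import r
s=r.sense(); p=s["tool_pos"][:2]-AX; print(s["tool_pos"],s["tcp_rot"],s["ft_force"],s["finger_gap"],np.hypot(*p),np.degrees(np.arctan2(p[1],p[0]))%360)
c=arc(231.4); plan(s,[((*c,45),-38.6,14.4,1),((*c,45),-38.6,24,1),((*c,170),-38.6,52,1)])
```

```text
[460.03819295 148.24228411  46.47273786] [-9.00853814e+01  5.69737732e-02 -3.86181056e+01] [ 0.88190658 -0.45113266  0.26664682] 14.633417363279747 167.06587934314575 231.1217631474706
{"linear": [[0.003, 0.005, -0.003], [0.003, 0.005, -0.003], [0.002, -0.412, -0.004]], "twist": [[0.001, -0.0, -0.001], [0.001, -0.0, -0.001], [0.001, -0.0, -0.001]], "hand": [-0.66, -0.44, 0.22]}
rows 3 max 0.412
```

>>> move_arm(linear=[[0.003, 0.003, -0.003], [0.003, 0.003, -0.003], [0.003, 0.003, -0.003], [0.003, 0.003, -0.003], [0.003, -0.1, -0.003], [0.003, -0.22, -0.003], [0.003, -0.34, -0.003], [0.003, -0.44, -0.003], [0.003, -0.44, -0.003]], twist=[[0, 0, 0], [0, 0, 0], [0, 0, 0], [0, 0, 0], [0, 0, 0], [0, 0, 0], [0, 0, 0], [0, 0, 0], [0, 0, 0]], hand=[-0.66, -0.44, -0.44, -0.44, -0.44, -0.44, -0.44, 0.22, 0.22])

```text
time: 5.53
tool_pos: [464.6, 147.6, 186.2]
tcp_rot: [-89.6, -0.4, -38.6]
ft_force: [1.4, 0.2, 0.4]
finger_gap: 47.2
```

Run:
```python
from h import *
from bench import r
s=r.sense(); T=tool(s)
w=r.snapshot("wrist"); t=r.snapshot("top"); np.savez("pics/w2.npz",**w,pos=T[1],Rt=T[0]); np.savez("pics/t2.npz",**t)
# rectified height & gray
P=cloud(w,T); 
b=(np.abs(P[...,2]-50)<5)&(np.hypot(P[...,0]-471.8,P[...,1]-241.8)<60)
b=cv2.morphologyEx(b.astype(np.uint8),cv2.MORPH_OPEN,np.ones((3,3)))
for c in cv2.findContours(b,0,1)[0]:
    if cv2.contourArea(c)>200: print(cv2.boundingRect(c),rect(plane(w,c[:,0],50,T)[:,:2]))
print(s["tool_pos"],s["tcp_rot"],s["finger_gap"],s["ft_force"])
a=cv2.resize(t["frame"][140:260,120:265],(580,480),interpolation=cv2.INTER_CUBIC)
o=np.zeros((600,800,3),np.uint8);o[:400,:640]=w["frame"];o[400:,:]=cv2.resize(a,(242,200))[:,:,:].repeat(1,0)[:, :1]*0
o[400:600,:242]=cv2.resize(a,(242,200)); cv2.imwrite("pics/v2.png",o[:,:,::-1])
```

```text
(212, 55, 74, 88) ((471.529541015625, 241.6548309326172), (60.19805145263672, 40.280242919921875), 23.514089584350586)
[464.62027185 147.62688708 186.22733722] [-89.5850673   -0.36691989 -38.60431378] 47.203410469495104 [1.41650484 0.17924059 0.4144164 ]
```

View pics/v2.png

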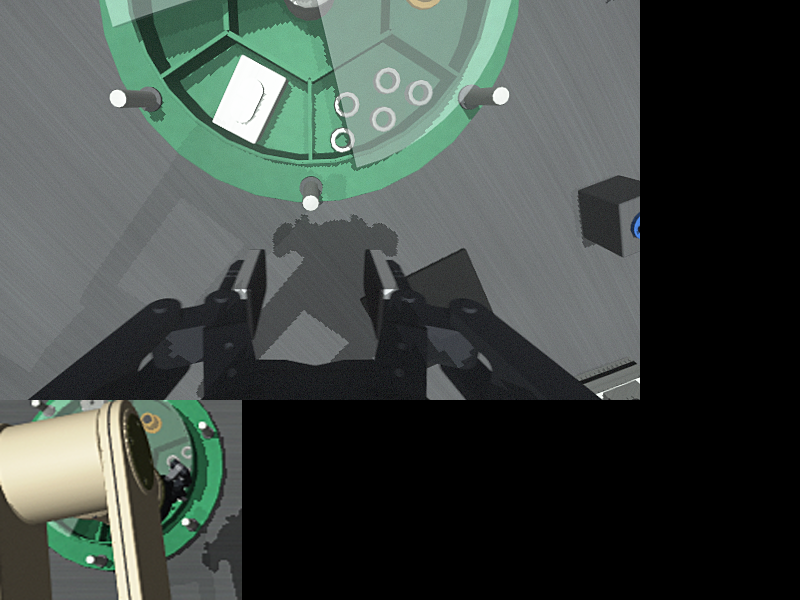

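The insert now stands uncovered at the opening, at wrist pixels (249,99). Its footprint is 60.2×40.3 mm, centred at (471.5, 241.7) with its x axis at 23.5°, which is the expected place. I approach its flanks.

Run:
```python
from h import *
from bench import r
s=r.sense(); c=(471.5,241.6)
plan(s,[((*c,135),-66.5,54,5),((*c,135),-66.5,54,1)])
```

```text
{"linear": [[-0.034, 0.03, 0.053], [-0.069, 0.061, 0.106], [-0.103, 0.091, 0.159], [-0.138, 0.121, 0.213], [-0.172, 0.151, 0.266], [-0.172, 0.151, 0.266]], "twist": [[-0.001, 0.062, 0.001], [-0.001, 0.124, 0.001], [-0.001, 0.186, 0.001], [-0.001, 0.248, 0.001], [-0.001, 0.31, 0.001], [-0.001, 0.31, 0.001]], "hand": [0.27, 0.27, 0.27, 0.27, 0.27, 0.27]}
rows 6 max 0.266
```

>>> move_arm(linear=[[-0.034, 0.03, 0.053], [-0.069, 0.061, 0.106], [-0.103, 0.091, 0.159], [-0.138, 0.121, 0.213], [-0.172, 0.151, 0.266], [-0.172, 0.151, 0.266], [-0.172, 0.151, 0.266], [-0.172, 0.151, 0.266]], twist=[[-0.001, 0.062, 0.001], [-0.001, 0.124, 0.001], [-0.001, 0.186, 0.001], [-0.001, 0.248, 0.001], [-0.001, 0.31, 0.001], [-0.001, 0.31, 0.001], [-0.001, 0.31, 0.001], [-0.001, 0.31, 0.001]], hand=[0.27, 0.27, 0.27, 0.27, 0.27, 0.27, 0.27, 0.27])

```text
time: 6.3
tool_pos: [470.8, 240.9, 133.9]
tcp_rot: [-90.1, 0.0, -66.4]
ft_force: [-0.5, -0.3, -0.1]
finger_gap: 54.0
```

Run:
```python
from h import *
from bench import r
s=r.sense(); c=(471.5,241.6); T=tool(s); print(s["tool_pos"],s["tcp_rot"],s["finger_gap"])
w=r.snapshot("wrist"); P=cloud(w,T)
b=(np.abs(P[...,2]-50)<5)&(np.hypot(P[...,0]-471.8,P[...,1]-241.8)<60)
b=cv2.morphologyEx(b.astype(np.uint8),cv2.MORPH_OPEN,np.ones((3,3)))
for k in cv2.findContours(b,0,1)[0]:
    if cv2.contourArea(k)>200: print(cv2.boundingRect(k),rect(plane(w,k[:,0],50,T)[:,:2]))
plan(s,[((*c,60),-66.5,54,3),((*c,20),-66.5,54,3)])
```

```text
[470.83800951 240.92054951 133.89357895] [-9.01221644e+01  5.48043558e-03 -6.63656890e+01] 53.95900968917598
(240, 235, 148, 22) ((443.9675598144531, 230.2086639404297), (15.975549697875977, 109.83926391601562), 22.341218948364258)
(286, 167, 57, 80) ((471.8135070800781, 242.10577392578125), (60.09023666381836, 39.7947883605957), 23.327129364013672)
{"linear": [[-0.0, 0.082, 0.001], [-0.001, 0.164, 0.002], [-0.001, 0.246, 0.003], [-0.001, 0.291, 0.004], [-0.001, 0.335, 0.004], [-0.001, 0.38, 0.004]], "twist": [[0.001, 0.0, -0.0], [0.001, 0.001, -0.0], [0.001, 0.001, -0.0], [0.001, 0.001, -0.0], [0.001, 0.001, -0.0], [0.001, 0.001, -0.0]], "hand": [0.27, 0.27, 0.27, 0.27, 0.27, 0.27]}
rows 6 max 0.38
```

Near check: insert at (471.8, 242.1), angle 23.3°, agreeing within 0.5 mm. I descend and grip at 70 N.

>>> move_arm(linear=[[0, 0.08, 0.002], [0, 0.16, 0.004], [0, 0.23, 0.005], [0, 0.29, 0.005], [0, 0.34, 0.005], [0, 0.38, 0.005], [0, 0.38, 0.005], [0, 0.38, 0.005], [0, 0.38, 0.005], [0, 0.38, 0.005], [0, 0.38, 0.005], [0, 0.38, 0.005]], twist=[[0, 0, 0], [0, 0, 0], [0, 0, 0], [0, 0, 0], [0, 0, 0], [0, 0, 0], [0, 0, 0], [0, 0, 0], [0, 0, 0], [0, 0, 0], [0, 0, 0], [0, 0, 0]], hand=[0.27, 0.27, 0.27, 0.27, 0.27, 0.27, 0.27, 0.27, -0.3, -0.3, -0.3, -0.3], force=70)

```text
time: 7.35
tool_pos: [473.8, 241.8, 22.2]
tcp_rot: [-89.9, -0.0, -66.4]
ft_force: [-1.4, -2.7, 6.8]
finger_gap: 38.8
```

Run:
```python
from h import *
from bench import r
s=r.sense(); print(s["tool_pos"],s["tcp_rot"],s["finger_gap"],s["ft_force"])
c=s["tool_pos"][:2]
plan(s,[((*c,24),-66.4,30,2),((*c,130),-66.4,30,5)])
```

```text
[473.83114607 241.75433684  22.22613855] [-8.98983691e+01 -1.55397279e-02 -6.64087517e+01] 38.79784979646198 [-1.36857897 -2.71952695  6.8452868 ]
{"linear": [[0.0, -0.003, 0.0], [0.0, -0.006, 0.0], [0.0, -0.077, 0.0], [0.0, -0.147, 0.0], [0.0, -0.218, 0.0], [0.0, -0.289, 0.001], [0.0, -0.359, 0.001]], "twist": [[-0.001, -0.0, 0.0], [-0.001, -0.0, 0.0], [-0.001, -0.0, 0.0], [-0.001, -0.0, 0.0], [-0.001, -0.0, 0.0], [-0.001, -0.0, 0.0], [-0.001, -0.0, 0.0]], "hand": [-0.29, -0.29, -0.29, -0.29, -0.29, -0.29, -0.29]}
rows 7 max 0.359
```

>>> move_arm(linear=[[0, -0.02, 0], [0, -0.06, 0], [0, -0.12, 0], [0, -0.2, 0], [0, -0.3, 0], [0, -0.4, 0], [0, -0.4, 0], [0, -0.4, 0]], twist=[[0, 0, 0], [0, 0, 0], [0, 0, 0], [0, 0, 0], [0, 0, 0], [0, 0, 0], [0, 0, 0], [0, 0, 0]], hand=[-0.3, -0.3, -0.3, -0.3, -0.3, -0.3, -0.3, -0.3])

```text
time: 8.02
tool_pos: [475.1, 242.3, 144.7]
tcp_rot: [-89.6, -0.0, -66.4]
ft_force: [-0.2, 0.2, -7.6]
finger_gap: 38.9
```

Run:
```python
from h import *
from bench import r
s=r.sense(); print(s["tool_pos"],s["tcp_rot"],s["finger_gap"],s["ft_force"],s["joint_pos"])
plan(s,[((471.7,-50,145),-66.4,30,8),((471.7,-69,145),-66.4,30,1)])
```

```text
[475.0712928  242.32988133 144.72430453] [-8.96202657e+01 -2.20930174e-02 -6.64009226e+01] 38.89424929047209 [-0.17247952  0.21123463 -7.56597074] [ 2.15223124e+01  1.11830994e-01  1.02145386e+02 -8.52363554e-03
  7.73624977e+01  8.79249991e+01]
{"linear": [[0.111, -0.0, -0.05], [0.222, -0.001, -0.1], [0.333, -0.001, -0.15], [0.444, -0.002, -0.2], [0.555, -0.002, -0.25], [0.666, -0.002, -0.3], [0.777, -0.003, -0.35], [0.888, -0.003, -0.4], [0.946, -0.003, -0.426]], "twist": [[-0.004, -0.0, 0.0], [-0.004, -0.0, 0.0], [-0.004, -0.0, 0.0], [-0.004, -0.0, 0.0], [-0.004, -0.0, 0.0], [-0.004, -0.0, 0.0], [-0.004, -0.0, 0.0], [-0.004, -0.0, 0.0], [-0.004, -0.0, 0.0]], "hand": [-0.29, -0.29, -0.29, -0.29, -0.29, -0.29, -0.29, -0.29, -0.29]}
rows 9 max 0.946
```

Held: wrist reads −7.6 N, about 0.7 kg. I carry it to above the mat.

>>> move_arm(linear=[[0.08, 0, -0.036], [0.18, 0, -0.081], [0.29, 0, -0.13], [0.4, 0, -0.18], [0.51, 0, -0.23], [0.62, 0, -0.28], [0.73, 0, -0.33], [0.84, 0, -0.38], [0.92, 0, -0.415], [0.946, -0.003, -0.426], [0.946, -0.003, -0.426], [0.946, -0.003, -0.426]], twist=[[-0.004, 0, 0], [-0.004, 0, 0], [-0.004, 0, 0], [-0.004, 0, 0], [-0.004, 0, 0], [-0.004, 0, 0], [-0.004, 0, 0], [-0.004, 0, 0], [-0.004, 0, 0], [-0.004, 0, 0], [-0.004, 0, 0], [-0.004, 0, 0]], hand=[-0.3, -0.3, -0.3, -0.3, -0.3, -0.3, -0.3, -0.3, -0.3, -0.3, -0.3, -0.3])

```text
time: 9.02
tool_pos: [470.3, -68.6, 143.0]
tcp_rot: [-90.1, 0.1, -66.5]
ft_force: [-1.0, 0.2, -7.2]
finger_gap: 38.9
```

Run:
```python
from h import *
from bench import r
s=r.sense(); print(s["tool_pos"],s["tcp_rot"],s["finger_gap"],s["ft_force"])
c=(471.7,-69)
plan(s,[((*c,25),-66.4,30,6),((*c,12),-66.4,30,3)])
```

```text
[470.29303481 -68.58397183 143.04423856] [-90.11018028   0.12174488 -66.48682653] 38.90308113739918 [-0.99823274  0.1834845  -7.15926009]
{"linear": [[0.001, 0.066, 0.001], [0.001, 0.131, 0.002], [0.002, 0.197, 0.002], [0.003, 0.262, 0.003], [0.003, 0.328, 0.004], [0.004, 0.393, 0.005], [0.004, 0.408, 0.005], [0.004, 0.422, 0.005], [0.004, 0.437, 0.005]], "twist": [[0.001, -0.0, -0.001], [0.001, -0.0, -0.001], [0.001, -0.0, -0.001], [0.001, -0.001, -0.001], [0.001, -0.001, -0.001], [0.001, -0.001, -0.001], [0.001, -0.001, -0.001], [0.001, -0.001, -0.001], [0.001, -0.001, -0.001]], "hand": [-0.29, -0.29, -0.29, -0.29, -0.29, -0.29, -0.29, -0.29, -0.29]}
rows 9 max 0.437
```

>>> move_arm(linear=[[0, 0.08, 0.005], [0, 0.18, 0.005], [0, 0.28, 0.005], [0, 0.36, 0.005], [0, 0.4, 0.005], [0, 0.42, 0.005], [0, 0.43, 0.005], [0, 0.437, 0.005], [0, 0.437, 0.005], [0, 0.437, 0.005]], twist=[[0, 0, 0], [0, 0, 0], [0, 0, 0], [0, 0, 0], [0, 0, 0], [0, 0, 0], [0, 0, 0], [0, 0, 0], [0, 0, 0], [0, 0, 0]], hand=[-0.3, -0.3, -0.3, -0.3, -0.3, -0.3, -0.3, -0.3, -0.3, -0.3])

```text
time: 9.85
tool_pos: [472.4, -67.8, 13.1]
tcp_rot: [-90.0, 0.1, -66.5]
ft_force: [0.3, -0.6, -6.6]
finger_gap: 38.6
```

>>> move_arm(linear=[[0, 0.003, 0], [0, 0.006, 0], [0, 0.009, 0], [0, 0.012, 0], [0, 0.012, 0], [0, 0.012, 0]], twist=[[0, 0, 0], [0, 0, 0], [0, 0, 0], [0, 0, 0], [0, 0, 0], [0, 0, 0]], hand=[-0.3, -0.3, -0.3, -0.3, -0.3, -0.3])

```text
time: 10.35
tool_pos: [472.2, -67.9, 9.4]
tcp_rot: [-90.0, 0.1, -66.5]
ft_force: [0.5, 0.9, -7.3]
finger_gap: 38.9
```

>>> move_arm(linear=[[0, 0.003, 0], [0, 0.006, 0], [0, 0.009, 0], [0, 0.009, 0], [0, 0.009, 0]], twist=[[0, 0, 0], [0, 0, 0], [0, 0, 0], [0, 0, 0], [0, 0, 0]], hand=[-0.3, -0.3, -0.3, -0.3, -0.3])

```text
time: 10.77
tool_pos: [472.5, -67.9, 8.2]
tcp_rot: [-90.0, 0.1, -66.5]
ft_force: [-10.3, 1.8, 13.4]
finger_gap: 38.9
```

Contact is felt at TCP z 8.2, as predicted. I release and rise, and open fully on the way.

>>> move_arm(linear=[[0, 0, 0], [0, 0, 0], [0, 0, 0], [0, 0, 0], [0, -0.06, 0], [0, -0.16, 0], [0, -0.28, 0], [0, -0.4, 0], [0, -0.45, 0], [0, -0.45, 0]], twist=[[0, 0, 0], [0, 0, 0], [0, 0, 0], [0, 0, 0], [0, 0, 0], [0, 0, 0], [0, 0, 0], [0, 0, 0], [0, 0, 0], [0, 0, 0]], hand=[0.3, 0.3, 0.3, 0.3, 0.3, 0.3, 0.9, 0.9, 0.9, 0.9])

```text
time: 11.6
tool_pos: [476.0, -68.9, 148.7]
tcp_rot: [-89.6, -0.3, -66.5]
ft_force: [0.6, 0.6, 0.1]
finger_gap: 81.2
```

```bash
cat >> h.py <<'E'
def block(w,T,ztop,c,rad=60):
    P=cloud(w,T); b=(np.abs(P[...,2]-ztop)<5)&(np.hypot(P[...,0]-c[0],P[...,1]-c[1])<rad)
    b=cv2.morphologyEx(b.astype(np.uint8),cv2.MORPH_OPEN,np.ones((3,3)))
    for k in cv2.findContours(b,0,1)[0]:
        if cv2.contourArea(k)>200: print("blk",cv2.boundingRect(k),rect(plane(w,k[:,0],ztop,T)[:,:2]))
    q=P[b>0]; print("ztop med",np.median(q[:,2]) if len(q) else None)
E
python3 - <<'E'
from h import *
from bench import r
s=r.sense(); print(s["tool_pos"],s["tcp_rot"],s["finger_gap"],s["ft_force"])
w=r.snapshot("wrist"); block(w,tool(s),36,(472,-68))
c=(472,-68)
plan(s,[((*c,130),23.6,82,1)])
E
```

```text
[475.95904002 -68.88924664 148.66031392] [-89.63817111  -0.25363452 -66.4696423 ] 81.17230317597195 [0.61070856 0.61454152 0.06731858]
blk (286, 168, 51, 72) ((471.07275390625, -68.22177124023438), (60.14720153808594, 39.82267761230469), 23.382164001464844)
ztop med 36.13382743059066
{"linear": [[-0.008, 0.062, -0.011]], "twist": [[-0.001, -1.001, 0.005]], "hand": [0.93]}
rows 1 max 0.062
```

The block lies flat on the mat: top at z 36.1, centre (471.1, −68.2), angle 23.4°. I turn to its ends.

>>> move_arm(linear=[[-0.008, 0.062, -0.011], [-0.008, 0.062, -0.011], [-0.008, 0.062, -0.011], [-0.008, 0.062, -0.011], [-0.008, 0.062, -0.011], [-0.008, 0.062, -0.011], [-0.008, 0.062, -0.011], [-0.008, 0.062, -0.011], [-0.008, 0.062, -0.011], [-0.008, 0.062, -0.011], [-0.008, 0.062, -0.011], [-0.008, 0.062, -0.011]], twist=[[0, -0.998, 0.005], [0, -0.998, 0.005], [0, -0.998, 0.005], [0, -0.998, 0.005], [0, -0.998, 0.005], [0, -0.998, 0.005], [0, -0.998, 0.005], [0, -0.998, 0.005], [0, -0.998, 0.005], [0, -0.998, 0.005], [0, -0.998, 0.005], [0, -0.998, 0.005]], hand=[0.93, 0.93, 0.93, 0.93, 0.93, 0.93, 0.93, 0.93, 0.93, 0.93, 0.93, 0.93])

```text
time: 12.65
tool_pos: [469.4, -67.4, 125.1]
tcp_rot: [-89.7, 0.2, 19.8]
ft_force: [0.4, 0.4, -0.0]
finger_gap: 82.6
```

Run:
```python
from h import *
from bench import r
s=r.sense(); print(s["tool_pos"],s["tcp_rot"],s["finger_gap"],s["ft_force"])
w=r.snapshot("wrist"); block(w,tool(s),36,(472,-68))
c=(471.2,-68.2)
plan(s,[((*c,60),23.4,80,3),((*c,25),23.4,80,2),((*c,9),23.4,80,2)])
```

```text
[469.4469436  -67.35765252 125.13989436] [-89.7443694    0.24141125  19.8275586 ] 82.63554879112873 [ 0.39840722  0.40385034 -0.03081612]
blk (273, 181, 84, 56) ((470.1341857910156, -67.70812225341797), (59.701759338378906, 40.689266204833984), 23.395187377929688)
ztop med 36.043160802047254
{"linear": [[0.002, 0.072, -0.002], [0.004, 0.145, -0.004], [0.005, 0.217, -0.006], [0.006, 0.275, -0.006], [0.006, 0.334, -0.006], [0.006, 0.36, -0.006], [0.006, 0.387, -0.006]], "twist": [[-0.003, -0.013, -0.003], [-0.003, -0.026, -0.003], [-0.003, -0.04, -0.003], [-0.003, -0.04, -0.003], [-0.003, -0.04, -0.003], [-0.003, -0.04, -0.003], [-0.003, -0.04, -0.003]], "hand": [0.88, 0.88, 0.88, 0.88, 0.88, 0.88, 0.88]}
rows 7 max 0.387
```

Run:
```python
from h import *
from bench import r
s=r.sense(); w=r.snapshot("wrist"); o=dict(np.load("pics/w2.npz"))
for n,ww,g in(("82",w,82.6),("47",o,47.2)):
    P=cloud(ww,(np.eye(3),np.zeros(3))) # tool frame
    m=(np.abs(P[...,0])<g/2+16)&(np.abs(P[...,0])>g/2-3)&(np.abs(P[...,2])<14)&(ww["range_z"]>0)
    q=P[m]; q=q[(q[:,1]<25)&(q[:,1]>-80)]; h,e=np.histogram(q[:,1],bins=np.arange(-60,26,4)); print(n,len(q),np.c_[e[:-1],h].tolist())
print(s["tool_pos"],s["tcp_rot"])
```

```text
82 12016 [[-60, 891], [-56, 356], [-52, 777], [-48, 568], [-44, 764], [-40, 748], [-36, 673], [-32, 619], [-28, 582], [-24, 511], [-20, 421], [-16, 209], [-12, 9], [-8, 0], [-4, 0], [0, 0], [4, 0], [8, 0], [12, 0], [16, 0], [20, 0]]
47 7658 [[-60, 1065], [-56, 1004], [-52, 718], [-48, 338], [-44, 616], [-40, 609], [-36, 482], [-32, 525], [-28, 446], [-24, 425], [-20, 414], [-16, 363], [-12, 292], [-8, 147], [-4, 32], [0, 0], [4, 0], [8, 0], [12, 0], [16, 0], [20, 0]]
[469.47390586 -67.37451851 125.18025836] [-89.74510602   0.23743498  20.38911797]
```

Depth of the fingers in the tool frame shows the tips 13 mm behind the TCP at 82 mm open and about 4 mm behind at 47 mm, so about 7 mm at 60 mm. I therefore grip the ends with the TCP near z 3.5, which puts the tips 4–5 mm above the underside and clear of the stack.

>>> move_arm(linear=[[0.003, 0.08, -0.004], [0.006, 0.16, -0.006], [0.006, 0.24, -0.006], [0.006, 0.3, -0.006], [0.006, 0.34, -0.006], [0.006, 0.36, -0.006], [0.006, 0.36, -0.006], [0.006, 0.36, -0.006], [0.006, 0.36, -0.006]], twist=[[-0.003, -0.02, -0.003], [-0.003, -0.04, -0.003], [-0.003, -0.04, -0.003], [-0.003, -0.04, -0.003], [-0.003, -0.04, -0.003], [-0.003, -0.04, -0.003], [-0.003, -0.04, -0.003], [-0.003, -0.04, -0.003], [-0.003, -0.04, -0.003]], hand=[0.9, 0.9, 0.9, 0.9, 0.9, 0.9, 0.9, 0.9, 0.9])

```text
time: 13.5
tool_pos: [472.0, -68.4, 18.2]
tcp_rot: [-90.1, -0.1, 23.1]
ft_force: [-0.2, 0.7, -0.2]
finger_gap: 81.3
```

Run:
```python
from h import *
from bench import r
s=r.sense(); print(s["tool_pos"],s["tcp_rot"],s["finger_gap"],s["ft_force"])
plan(s,[((471,-68,3.5),23.4,80,1)])
```

```text
[471.98568797 -68.38666053  18.18237073] [-90.06419101  -0.10428359  23.14578836] 81.31571655338713 [-0.16392968  0.69860307 -0.24342544]
{"linear": [[-0.003, 0.049, 0.003]], "twist": [[0.001, -0.003, 0.001]], "hand": [0.88]}
rows 1 max 0.049
```

>>> move_arm(linear=[[-0.002, 0.025, 0.002], [-0.003, 0.048, 0.003], [-0.003, 0.048, 0.003], [-0.003, 0.048, 0.003], [-0.003, 0.048, 0.003], [-0.003, 0.048, 0.003], [-0.003, 0.048, 0.003], [-0.003, 0.048, 0.003], [-0.003, 0.048, 0.003]], twist=[[0, -0.003, 0], [0.001, -0.003, 0.001], [0.001, -0.003, 0.001], [0.001, -0.003, 0.001], [0.001, -0.003, 0.001], [0.001, -0.003, 0.001], [0.001, -0.003, 0.001], [0.001, -0.003, 0.001], [0.001, -0.003, 0.001]], hand=[0.9, 0.9, 0.9, 0.9, 0.2, 0.2, 0.2, 0.2, 0.2], force=80)

```text
time: 14.25
tool_pos: [471.3, -68.1, 4.3]
tcp_rot: [-90.0, -0.0, 23.4]
ft_force: [-0.9, -0.5, 5.1]
finger_gap: 59.1
```

Run:
```python
from h import *
from bench import r
s=r.sense(); print(s["tool_pos"],s["tcp_rot"],s["finger_gap"],s["ft_force"])
```

```text
[471.25923523 -68.06622361   4.30618025] [-9.00081262e+01 -4.73352064e-02  2.34167322e+01] 59.08944692006652 [-0.86243743 -0.53708683  5.0540913 ]
```

Ends gripped: gap 59.1 mm, tilt under 0.1°, TCP 1.7 mm below the underside plane. I lift slowly and check where the block sits in the hand.

>>> move_arm(linear=[[0, -0.02, 0], [0, -0.06, 0], [0, -0.14, 0], [0, -0.24, 0], [0, -0.36, 0], [0, -0.48, 0], [0, -0.55, 0], [0, -0.55, 0], [0, -0.55, 0], [0, -0.55, 0]], twist=[[0, 0, 0], [0, 0, 0], [0, 0, 0], [0, 0, 0], [0, 0, 0], [0, 0, 0], [0, 0, 0], [0, 0, 0], [0, 0, 0], [0, 0, 0]], hand=[0.2, 0.2, 0.2, 0.2, 0.2, 0.2, 0.2, 0.2, 0.2, 0.2])

```text
time: 15.08
tool_pos: [469.5, -67.7, 166.6]
tcp_rot: [-89.9, 0.1, 23.4]
ft_force: [-0.9, 0.7, -7.4]
finger_gap: 58.5
```

```bash
cat >> h.py <<'E'
def held(w):
    P=cloud(w,(np.eye(3),np.zeros(3)))
    m=(np.abs(P[...,0])<35)&(np.abs(P[...,2])<30)&(P[...,1]<-20)&(P[...,1]>-45)&(w["frame"].min(2)>90)
    m=cv2.morphologyEx(m.astype(np.uint8),cv2.MORPH_OPEN,np.ones((3,3)))
    for k in cv2.findContours(m,0,1)[0]:
        if cv2.contourArea(k)>150:
            bb=np.zeros(m.shape,np.uint8); cv2.drawContours(bb,[k],-1,1,-1); q=P[(bb>0)&(m>0)]
            A=np.c_[q[:,[0,2]],np.ones(len(q))]; top=np.abs(q[:,1]-np.percentile(q[:,1],70))<3
            co=np.linalg.lstsq(A[top],q[top,1],rcond=None)[0]
            print("held",cv2.boundingRect(k),"med y",np.median(q[:,1]),"slopes deg x,z",np.degrees(co[:2]),rect(q[:,[0,2]]))
E
python3 - <<'E'
from h import *
from bench import r
s=r.sense(); print(s["tool_pos"],s["tcp_rot"],s["finger_gap"],s["ft_force"],s["joint_pos"])
w=r.snapshot("wrist"); held(w); cv2.imwrite("pics/w3.png",w["frame"][:,:,::-1])
plan(s,[((548.8,-312.4,170),71.2,51,8)])
E
```

```text
[469.50972759 -67.67082928 166.55868665] [-89.86471657   0.13392212  23.41641691] 58.548004145135025 [-0.93144347  0.66081942 -7.38669679] [-1.44169840e+01 -9.88379325e+00  1.09199101e+02  2.50199890e-02
  8.08734424e+01 -3.78372521e+01]
held (216, 244, 196, 100) med y -31.96941470892741 slopes deg x,z [0.03544837 0.44858251] ((-0.00339508056640625, -0.1018829345703125), (40.828163146972656, 69.94351196289062), 89.97038269042969)
{"linear": [[-0.01, -0.002, -0.107], [-0.02, -0.003, -0.213], [-0.031, -0.005, -0.32], [-0.041, -0.007, -0.427], [-0.051, -0.008, -0.533], [-0.061, -0.01, -0.64], [-0.071, -0.012, -0.747], [-0.082, -0.013, -0.854]], "twist": [[-0.002, -0.066, -0.001], [-0.002, -0.133, -0.001], [-0.002, -0.199, -0.001], [-0.002, -0.265, -0.001], [-0.002, -0.332, -0.001], [-0.002, -0.398, -0.001], [-0.002, -0.465, -0.001], [-0.002, -0.531, -0.001]], "hand": [0.2, 0.2, 0.2, 0.2, 0.2, 0.2, 0.2, 0.2]}
rows 8 max 0.854
```

View pics/w3.png

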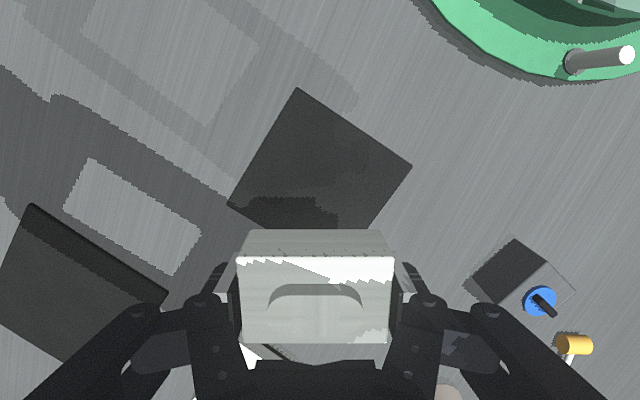

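The block is held level at wrist pixels about (315,300): slope ≤0.45°, centred in the pads within 0.1 mm. I carry it above the vise.

>>> move_arm(linear=[[-0.008, -0.002, -0.08], [-0.018, -0.003, -0.18], [-0.028, -0.005, -0.29], [-0.038, -0.007, -0.4], [-0.05, -0.008, -0.51], [-0.06, -0.01, -0.62], [-0.07, -0.012, -0.73], [-0.078, -0.013, -0.81], [-0.082, -0.013, -0.854], [-0.082, -0.013, -0.854], [-0.082, -0.013, -0.854], [-0.082, -0.013, -0.854]], twist=[[-0.002, -0.05, -0.001], [-0.002, -0.11, -0.001], [-0.002, -0.18, -0.001], [-0.002, -0.25, -0.001], [-0.002, -0.32, -0.001], [-0.002, -0.39, -0.001], [-0.002, -0.45, -0.001], [-0.002, -0.5, -0.001], [-0.002, -0.531, -0.001], [-0.002, -0.531, -0.001], [-0.002, -0.531, -0.001], [-0.002, -0.531, -0.001]], hand=[0.2, 0.2, 0.2, 0.2, 0.2, 0.2, 0.2, 0.2, 0.2, 0.2, 0.2, 0.2])

```text
time: 16.13
tool_pos: [547.2, -311.1, 166.6]
tcp_rot: [-89.7, -0.1, 71.1]
ft_force: [-0.3, 0.7, -7.2]
finger_gap: 59.2
```

Run:
```python
from h import *
from bench import r
s=r.sense(); print(s["tool_pos"],s["tcp_rot"],s["finger_gap"],s["ft_force"])
w=r.snapshot("wrist");T=tool(s); held(w); P=cloud(w,T); z=P[...,2]
m=((abs(z-84)<6)&(np.hypot(P[...,0]-549,P[...,1]+312)<140)).astype(np.uint8); m=cv2.morphologyEx(m,cv2.MORPH_OPEN,np.ones((3,3)))
for c in cv2.findContours(m,0,1)[0]:
    if cv2.contourArea(c)>200: print("jaw",cv2.boundingRect(c),rect(plane(w,c[:,0],84,T)[:,:2]))
cv2.imwrite("pics/w4.png",w["frame"][:,:,::-1])
sd=r.snapshot("side"); Q=cloud(sd); m=((abs(Q[...,2]-84)<5)&(np.hypot(Q[...,0]-549,Q[...,1]+312)<140)).astype(np.uint8);m=cv2.morphologyEx(m,cv2.MORPH_OPEN,np.ones((3,3)))
for c in cv2.findContours(m,0,1)[0]:
    if cv2.contourArea(c)>100: print("side jaw",cv2.boundingRect(c),rect(plane(sd,c[:,0],84)[:,:2]))
```

```text
[ 547.20920491 -311.12126823  166.55270556] [-89.69038164  -0.10439616  71.14664038] 59.19009869170044 [-0.27738119  0.71680305 -7.19814653]
held (236, 244, 159, 100) med y -31.881532521262166 slopes deg x,z [0.03118287 0.24782109] ((0.564422607421875, -0.6042671203613281), (41.38747024536133, 64.29682159423828), 89.77562713623047)
jaw (257, 114, 112, 68) ((504.78216552734375, -297.82666015625), (74.96006774902344, 45.51822280883789), 71.16334533691406)
side jaw (350, 228, 26, 26) ((502.1259460449219, -299.65814208984375), (77.29447174072266, 47.430049896240234), 70.80694580078125)
side jaw (385, 221, 29, 26) ((590.45703125, -330.5401306152344), (79.27596282958984, 47.81772232055664), 71.02787017822266)
```

View pics/w4.png

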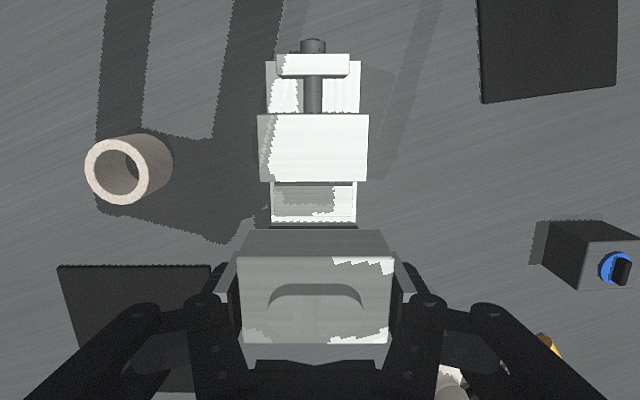

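The wrist view puts the jaw centre at (504.8, −297.8), angle 71.2°, so the gap middle is (549.2, −312.9). That is within 0.6 mm of the top view. The stack is visible at about (303,200).

Run:
```python
from h import *
from bench import r
s=r.sense(); w=r.snapshot("wrist");T=tool(s);P=cloud(w,T)
q=P[190:212,285:335].reshape(-1,3); print("stack z",np.percentile(q[:,2],[5,25,50,75,95]))
c=(549.0,-312.8)
plan(s,[((*c,110),71.1,51,1)])
```

```text
stack z [49.38096634 50.07335636 50.53689307 50.99971651 51.64270569]
{"linear": [[-0.004, 0.193, -0.006]], "twist": [[-0.002, 0.001, 0.001]], "hand": [0.2]}
rows 1 max 0.193
```

>>> move_arm(linear=[[-0.003, 0.04, -0.006], [-0.004, 0.1, -0.006], [-0.004, 0.15, -0.006], [-0.004, 0.18, -0.006], [-0.004, 0.193, -0.006], [-0.004, 0.193, -0.006], [-0.004, 0.193, -0.006], [-0.004, 0.193, -0.006]], twist=[[-0.002, 0.001, 0], [-0.002, 0.001, 0], [-0.002, 0.001, 0], [-0.002, 0.001, 0], [-0.002, 0.001, 0], [-0.002, 0.001, 0], [-0.002, 0.001, 0], [-0.002, 0.001, 0]], hand=[0.2, 0.2, 0.2, 0.2, 0.2, 0.2, 0.2, 0.2])

```text
time: 16.95
tool_pos: [550.0, -313.3, 111.9]
tcp_rot: [-90.2, -0.0, 71.1]
ft_force: [0.1, -0.2, -5.7]
finger_gap: 58.6
```

Run:
```python
from h import *
from bench import r
s=r.sense(); print(s["tool_pos"],s["tcp_rot"],s["finger_gap"],s["ft_force"])
plan(s,[((549.0,-312.8,58),71.1,51,1)])
w=r.snapshot("wrist");T=tool(s);P=cloud(w,T);z=P[...,2]
m=((abs(z-84)<6)&(np.hypot(P[...,0]-505,P[...,1]+298)<60)).astype(np.uint8); m=cv2.morphologyEx(m,cv2.MORPH_OPEN,np.ones((3,3)))
for c in cv2.findContours(m,0,1)[0]:
    if cv2.contourArea(c)>200: print("jaw",cv2.boundingRect(c),rect(plane(w,c[:,0],84,T)[:,:2]))
```

```text
[ 550.01984248 -313.30762176  111.88096706] [-9.01585157e+01 -1.28738126e-02  7.11423958e+01] 58.597087948727996 [ 0.05595918 -0.16014376 -5.69083318]
{"linear": [[0.0, 0.18, 0.004]], "twist": [[0.002, 0.0, 0.0]], "hand": [0.2]}
rows 1 max 0.18
jaw (241, 110, 148, 88) ((504.7438659667969, -297.70697021484375), (74.93309783935547, 45.31999969482422), 71.18598175048828)
```

>>> move_arm(linear=[[0, 0.04, 0.004], [0, 0.09, 0.004], [0, 0.13, 0.004], [0, 0.16, 0.004], [0, 0.175, 0.004], [0, 0.18, 0.004], [0, 0.18, 0.004], [0, 0.18, 0.004], [0, 0.18, 0.004]], twist=[[0.002, 0, 0], [0.002, 0, 0], [0.002, 0, 0], [0.002, 0, 0], [0.002, 0, 0], [0.002, 0, 0], [0.002, 0, 0], [0.002, 0, 0], [0.002, 0, 0]], hand=[0.2, 0.2, 0.2, 0.2, 0.2, 0.2, 0.2, 0.2, 0.2])

```text
time: 17.75
tool_pos: [549.7, -313.5, 59.0]
tcp_rot: [-90.1, 0.0, 71.1]
ft_force: [-0.1, 0.1, -6.1]
finger_gap: 58.8
```

Run:
```python
from h import *
from bench import r
s=r.sense(); print(s["tool_pos"],s["tcp_rot"],s["finger_gap"],s["ft_force"])
plan(s,[((549.1,-312.8,52),71.1,51,6)])
```

```text
[ 549.73087892 -313.46859402   59.02063391] [-9.00812291e+01  1.66744447e-02  7.11385732e+01] 58.779089050296434 [-0.11885681  0.12958273 -6.13260341]
{"linear": [[0.0, 0.004, 0.0], [0.0, 0.008, 0.001], [0.001, 0.012, 0.001], [0.001, 0.016, 0.002], [0.001, 0.019, 0.002], [0.001, 0.023, 0.003]], "twist": [[0.001, 0.0, -0.0], [0.001, 0.0, -0.0], [0.001, 0.0, -0.0], [0.001, 0.0, -0.0], [0.001, 0.0, -0.0], [0.001, 0.0, -0.0]], "hand": [0.2, 0.2, 0.2, 0.2, 0.2, 0.2]}
rows 6 max 0.023
```

>>> move_arm(linear=[[0, 0.004, 0.001], [0, 0.008, 0.002], [0, 0.012, 0.002], [0, 0.016, 0.003], [0, 0.02, 0.003], [0, 0.024, 0.003], [0, 0.024, 0.003], [0, 0.024, 0.003], [0, 0.024, 0.003]], twist=[[0.001, 0, 0], [0.001, 0, 0], [0.001, 0, 0], [0.001, 0, 0], [0.001, 0, 0], [0.001, 0, 0], [0.001, 0, 0], [0.001, 0, 0], [0.001, 0, 0]], hand=[0.2, 0.2, 0.2, 0.2, 0.2, 0.2, 0.2, 0.2, 0.2])

```text
time: 18.5
tool_pos: [548.9, -313.2, 51.8]
tcp_rot: [-90.0, 0.0, 71.1]
ft_force: [0.9, -1.0, -7.2]
finger_gap: 58.6
```

>>> move_arm(linear=[[0, 0.002, 0], [0, 0.004, 0], [0, 0.005, 0], [0, 0.005, 0], [0, 0.005, 0]], twist=[[0, 0, 0], [0, 0, 0], [0, 0, 0], [0, 0, 0], [0, 0, 0]], hand=[0.2, 0.2, 0.2, 0.2, 0.2])

```text
time: 18.92
tool_pos: [548.8, -313.2, 50.2]
tcp_rot: [-90.0, 0.0, 71.1]
ft_force: [-0.3, -0.6, -7.4]
finger_gap: 58.6
```

>>> move_arm(linear=[[0, 0.001, 0], [0, 0.002, 0], [0, 0.003, 0], [0, 0.003, 0], [0, 0.003, 0]], twist=[[0, 0, 0], [0, 0, 0], [0, 0, 0], [0, 0, 0], [0, 0, 0]], hand=[0.2, 0.2, 0.2, 0.2, 0.2])

```text
time: 19.33
tool_pos: [548.8, -313.1, 49.3]
tcp_rot: [-90.0, 0.0, 71.1]
ft_force: [0.3, 0.3, -6.4]
finger_gap: 58.7
```

>>> move_arm(linear=[[0, 0.001, 0], [0, 0.002, 0], [0, 0.003, 0], [0, 0.003, 0], [0, 0.003, 0]], twist=[[0, 0, 0], [0, 0, 0], [0, 0, 0], [0, 0, 0], [0, 0, 0]], hand=[0.2, 0.2, 0.2, 0.2, 0.2])

```text
time: 19.75
tool_pos: [548.9, -313.2, 48.9]
tcp_rot: [-90.0, 0.0, 71.1]
ft_force: [-3.5, 1.0, -0.5]
finger_gap: 58.8
```

Contact is starting: the force went from −7 to −0.5 N at the predicted height. One more small step makes sure it rests flat.

>>> move_arm(linear=[[0, 0.001, 0], [0, 0.002, 0], [0, 0.002, 0], [0, 0.002, 0]], twist=[[0, 0, 0], [0, 0, 0], [0, 0, 0], [0, 0, 0]], hand=[0.2, 0.2, 0.2, 0.2])

```text
time: 20.08
tool_pos: [549.1, -313.3, 48.9]
tcp_rot: [-90.0, 0.0, 71.1]
ft_force: [-4.3, 2.3, 4.2]
finger_gap: 58.7
```

>>> move_arm(linear=[[0, 0, 0], [0, 0, 0], [0, 0, 0], [0, 0, 0], [0, -0.03, 0], [0, -0.1, 0], [0, -0.2, 0], [0, -0.3, 0], [0, -0.4, 0], [0, -0.4, 0], [0, -0.4, 0]], twist=[[0, 0, 0], [0, 0, 0], [0, 0, 0], [0, 0, 0], [0, 0, 0], [0, 0, 0], [0, 0, 0], [0, 0, 0], [0, 0, 0], [0, 0, 0], [0, 0, 0]], hand=[0.75, 0.75, 0.75, 0.75, 0.75, 0.75, 0.75, 0.75, 0.75, 0.75, 0.75])

```text
time: 21.0
tool_pos: [550.9, -314.5, 173.0]
tcp_rot: [-90.4, 0.1, 71.1]
ft_force: [-0.4, -0.3, -0.8]
finger_gap: 74.5
```

Run:
```python
from h import *
from bench import r
s=r.sense(); print(s["tool_pos"],s["tcp_rot"],s["finger_gap"],s["ft_force"])
w=r.snapshot("wrist");T=tool(s);P=cloud(w,T);z=P[...,2]
d=P[...,:2]-[549.1,-313]; a=np.radians(-18.8); vx=d@[np.cos(a),np.sin(a)]; vy=d@[-np.sin(a),np.cos(a)]
# block top at ~80.5: mask within gap
m=((abs(z-80.5)<5)&(abs(vx)<22.8)&(abs(vy)<45)).astype(np.uint8); m=cv2.morphologyEx(m,cv2.MORPH_OPEN,np.ones((3,3)))
for c in cv2.findContours(m,0,1)[0]:
    if cv2.contourArea(c)>200: print("blk",cv2.boundingRect(c),rect(plane(w,c[:,0],80.5,T)[:,:2]))
k=m>0; A=np.c_[vx[k],vy[k],np.ones(k.sum())]; co=np.linalg.lstsq(A,z[k],rcond=None)[0]; print("z",np.median(z[k]),"tilt deg",np.degrees(co[:2]),"vx range",np.percentile(vx[k],[1,99]),"vy",np.percentile(vy[k],[1,99]))
cv2.imwrite("pics/w5.png",w["frame"][:,:,::-1])
```

```text
[ 550.8548395  -314.45469649  172.95420291] [-90.37820067   0.12412737  71.14116812] 74.45730657078774 [-0.40817743 -0.31964842 -0.75250526]
blk (275, 176, 82, 52) ((548.9651489257812, -313.04248046875), (59.66401672363281, 39.73377990722656), 71.19889068603516)
z 80.51687070909034 tilt deg [0.30072289 0.06472159] vx range [-19.382165    19.90175979] vy [-29.49393137  29.38846923]
```

View pics/w5.png

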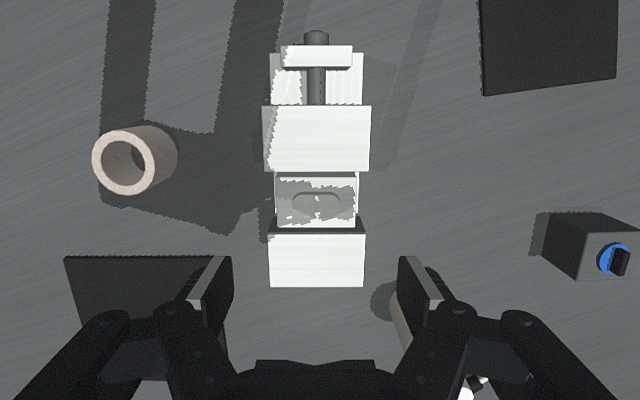

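The insert lies between the jaws at wrist pixels (316,200): centre (549.0, −313.0), 71.2°, top at z 80.5, tilt ≤0.3°. The gripper is clear, so I hand in.

```bash
python3 -c "
from bench import r
print(r.hand_in()); print(r.sense()['time'])"
```

```text
the job is handed in; nothing more can be done
None
the job is handed in; nothing more can be done
```

The insert with the oval core lies flat on the parallels between the vise jaws, lengthwise and centred, and the job is handed in at about 21 s of the 67 s.

I turned the carousel by one peg until the insert stood at the opening, and lifted it out by its flanks. I set it flat on the 130 mm mat, let go and took it by its ends. I lowered it in small steps until the wrist force changed from −7 N (its weight) to +4 N, then released it.

**Last checks:**
- **Position:** the insert's centre is at (549.0, −313.0), within 1 mm of the measured middle of the jaw gap, and its angle is 71.2° against the jaws' 71.2°.
- **Seating:** its top is at z 80.5. That matches the stack top I measured at 50.5 mm plus the 30 mm block; the tilt reads 0.3° or less.
- **Clear of the robot:** the open gripper was about 90 mm above the insert, reading under 1 N.

**What disagreed or was not checked:**
- The side camera placed the vise 2–4 mm off from the other two. I went with the top and wrist views, which agreed to about 0.6 mm.
- The wrist read about +7 N when I first gripped the insert in the tray, for a reason I did not find. The lift and the later checks were normal.
- I did not measure the other things again at the end. The tape and magnet appear in the last wrist picture with no sign of being disturbed.

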